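# Cold-start setting on a small engine

## Task

Set the small engine on the bench up for a cold start: give the orange primer bulb at least two full pushes, letting it come right back up after each, and push the red choke lever past its half-choke click all the way to its full-choke stop, so that it stays there. Only push, with the tips or outsides of the fingers: do not pinch the lever, do not shove or lift the engine or press on it hard, and leave the loose tools and parts round it where they lie.

Things in the scene. Friction and masses are not known exactly. Their poses are not given: they have to be found in the camera images.
- engine: petrol engine, 4 kg, loose on rubber feet; a sideways push of about 20 N slides it. Origin: centre of the underside, z up. At its -x end (towards the robot at yaw 0) a black housing (x -115 to 0, y -95 to 95 mm) with a flat control plate on top at z = 88 mm: choke lever left (+y), primer bulb right. Cylinder, red starter and muffler stand behind, x 0 to 105, up to z 172 mm (plug cap 196).
- choke (a joint): choke lever angle about its upright pivot, rad: 0 = run (stop; starts within 0.04), 0.55 = half choke (sprung detent), 1.10 = full choke (stop). Grows counter-clockwise from above: the tab goes from the engine's left to its right. A spring cam draws it into the nearest place; crests at 0.10 and 1.00: between them it returns to half. Push at the tab: about 5 N out of run, 6 to 9 N past half.
- choke_pivot (a point): pivot of the choke lever on the control plate, in the engine's frame at x -42, y +28, z 88 mm; axes parallel to the engine's.
- choke_tab (a point): centre of the lever's red upright finger tab, 45 mm from the pivot, 20 mm above the plate. Tab: 9 mm thick along its travel, 18 mm wide along the lever, 26 mm tall (7 to 33 mm above the plate). In the engine's frame at run x -80, y +51, half x -87, y +28, full x -80, y +5 mm (45 mm arc). The plate round its path is flat and free.
- choke_tab_rear: rear moulded half (4.5 mm thick) of the red finger tab, the side to push on. Origin: centre of the whole tab; its x points along the lever away from the pivot, its y along the travel towards full choke, z up.
- choke_tab_front: front moulded half (4.5 mm thick) of the same tab, the side that faces full choke. Same origin and axes.
- primer (a joint): travel of the primer bulb, m: 0 = up, 0.007 = fully in. Sprung: 0.5 N to start, 4 N fully in; comes up by itself.
- primer_top (a point): top of the orange dome-shaped primer bulb, 30 mm across, 17.6 mm above the control plate when up, in the engine's frame at x -66, y -50 mm; pressed straight down. The black collar round it is 41 mm across and 6 mm high.
- spark_plug: loose spark plug, 64 x 63 x 24 mm, bystander lying on the bench; origin under its centre
- spanner_13: loose dark combination spanner, 94 x 127 x 6 mm, bystander lying on the bench; origin under its centre
- hub_nut: loose steel hub nut, 40 mm across, 19 mm high, bystander on the bench; origin under its centre
- screwdriver: loose blue-handled screwdriver, 204 mm long, 29 mm high, bystander on the bench; origin under its centre

How it is judged (in metres and radians):
On the way, in this order (a step that is already met when the one before it is completed fails the run):
1. the primer bulb is pushed fully in (more than 5.5 of its 7 mm) (value of joint primer above 0.0055 m), for 0.05 s.
2. the bulb comes right back up (within 1.5 mm) (value of joint primer below 0.0015 m), for 0.05 s.
3. the bulb is pushed fully in again (value of joint primer above 0.0055 m), for 0.05 s.
At the end, for the whole second after the job is handed in: The choke lever rests at its full-choke stop (more than 1.04 of 1.10 rad), the primer bulb is back up within 1.5 mm, and the engine is at rest within 25 mm of where it stood (value of joint choke above 1.04 rad and velocity of joint choke below 0.1 rad/s and value of joint primer below 0.0015 m and distance of engine from where it was at the start of the episode below 0.025 m and linear speed of engine below 0.01 m/s); the robot touches nothing.
It fails at once if the choke tab is pinched: over 5 N of finger force on both of its halves at once (contact force between the fingers and choke_tab_rear above 5 N and contact force between the fingers and choke_tab_front above 5 N).
It fails at once if the engine is pressed on or struck with more than 45 N (contact force between any of the fingers, the arm and engine above 45 N).
It fails at once if the engine is shoved or turned (its middle or the choke pivot moves more than 25 mm), lifted or tipped (distance of any of engine, choke_pivot from where it was at the start of the episode above 0.025 m or height (world z) of engine above 0.012 m or angle between engine's own z axis and vertical above 0.09 rad).
It fails at once if a loose tool or part is moved more than 20 mm or picked up (distance of any of spark_plug, spanner_13, hub_nut, screwdriver from where it was at the start of the episode above 0.02 m).
It also fails if it takes over 48 s, if anything falls off the work surface, if the arm or the gripper's body presses on something with over 40 N, if the wrist force passes 120 N, or if a joint passes its speed limit or range.

## Robot

A 6-joint arm with a two-finger parallel gripper is mounted at the origin on a cart in front of the work surface, level with it; the furniture and walls round the work are solid. World frame = base frame: x ahead of the robot, y to its left, z up, the work surface at z = 0. Lengths are in mm, angles in rad, forces in N, time in s.
With the tool pointing down it reaches from about 400 to 925 mm from the base axis. Payload 12.5 kg.
Tool frame: the origin (TCP) lies midway between the tips of the shut fingers; the grasp point (between the pads) lies 19 mm behind it; z points along the fingers, y is the line along which they close (so a half turn about z gives the same grasp; the last joint's range is limited). The gripper opens to 95 mm and grips with 3 to 60 N. Pads are 20 mm wide; open, the fingers measure 119 mm over their backs; the gripper's body (75 mm by 180 mm) begins 59 mm behind the grasp point.
Start: joints at [-1.315, 0.491, 1.559, -0, 1.092, -0.106], TCP at [221.247, -584.548, 214.661] pointing down, gripper open.
Joint ranges: [-3.1, 3.1], [-0.84, 2.19], [0.05, 2.79], [-1.13, 4.28], [0.06, 2.93], [-2.69, 2.69]. Speed limits (rad/s): [2.22, 2.22, 2.79, 3.14, 3.14, 3.14].

## Interface

Orientations are given as [roll, pitch, yaw] about the fixed x, y, z axes, in that order (R = Rz(yaw) Ry(pitch) Rx(roll)).
In Python, from cell import env gives the robot as it stands.
- The arm moves only by the tool arm_command, never from a script. Its argument "targets" is a list of rows, each a list of 5 numbers: the shift along the tool's x, y, z in mm, then the turn about the tool's z in degrees, then the opening, from 0 (shut) to 1 (fully open). In form: [[tx, ty, tz, roll, fingers], ...]. A call has 1 to 5 rows; each row is the pose to reach, as a shift and turn from the pose commanded when the call began, along the tool's axes at that moment; what a row does not reach only later rows make up. A row lasts 1/10 s, in which the tool goes at most 50 mm and 8.59 degrees, less where a joint would pass 70% of its speed; a pose out of reach is approached as far as the arm can. A call with a gripper value outside its range is refused whole. The fingers move at their own pace and stop on an object; the grip force is fixed at half the most. Time passes only in rows, so rows that repeat a pose let the fingers close. It gives the time, the measured TCP pose, the force, the opening and the grip force at its end, in the units of the state.
- env.state(): the state, without advancing time (a new reading comes with each control period).
- env.read_camera(name): name is "scene" or "side" or "wrist"; returns a dict with "frame" (420x560x3 uint8, red, green, blue), "vertical_fov" (degrees; the focal length in pixels is half the picture's height over the tangent of half this angle, whatever the lens; pixels are square), "cx", "cy" (the principal point, pixels), "world_from_camera" (4x4, takes a point from camera to world coordinates); the wrist camera has in their place "hand_eye" (4x4, takes a point from camera to tool coordinates, whose origin is the TCP and whose axes are the flange's). Camera axes: x right, y down, z forward; pixel columns grow to the right and rows downward; lengths in mm; the calibration is good to about 2 mm. A picture is of the moment at which its call begins: read the wrist's pose just before it. There is no depth.
- env.job_done(): hands the job in; it is judged then, once.
The state is a dict: "t": time; "joints": joint angles; "qvel": joint speeds; "tau": joint torques, N m; "eef_pos": TCP position; "tcp_rot": TCP orientation; "ft_force": force on the tool from outside, world axes, zero at the start; "moment": the same for the moment, N m; "opening": opening from 0.0 (shut) to 1.0 (fully open); "grip_force": force on a finger pad.
Only numpy, scipy, OpenCV 4.12 (cv2) and the standard library are available. Lean on these libraries where they do the work, as an engineer would, in place of code of your own. Each camera call takes 0.05 s, during which the arm holds its last target. There are 200 camera calls.

## Working session

There is one attempt and no reset: what is moved stays moved. The work goes in short steps, Python scripts to look and compute and a tool call to move; the robot and the scene stay as the last step left them, time stands still between calls to the robot, and variables do not carry over. Pictures are saved under pics/ and viewed, at most 10 in all, crops included, and the job is handed in when it is done.

Besides the shell and the picture viewer there is one more tool, called after "Request:" by a JSON object that holds its "op" and its "data", one argument or row to a line. arm_command: Moves the arm, as the interface text tells. Its arguments: {"type":"object","properties":{"targets":{"type":"array","items":{"type":"array","items":{"type":"number"}}}},"required":["targets"]}

```bash
mkdir -p pics; python3 - <<'E'
from cell import env
import cv2,numpy as np,pickle
s=env.state();print({k:np.round(v,3).tolist() for k,v in s.items()})
d={}
for n in("scene","side"):
    c=env.read_camera(n);d[n]=c
    print(n,c["vertical_fov"],c["cx"],c["cy"],np.round(c["world_from_camera"],3).tolist())
    cv2.imwrite(f"pics/{n}0.png",c["frame"][:,:,::-1])
pickle.dump(d,open("c0.pkl","wb"))
E
```

```text
{'t': 0.0, 'joints': [-1.315, 0.492, 1.559, 0.0, 1.092, -0.106], 'qvel': [0.0, 0.001, 0.001, -0.001, 0.0, 0.0], 'tau': [-0.0, -61.266, -25.818, 0.069, 0.048, -0.0], 'eef_pos': [221.17, -584.283, 214.039], 'tcp_rot': [-3.14, -0.0, 0.362], 'ft_force': [0.022, 0.261, 0.193], 'moment': [0.007, -0.006, 0.013], 'grip_force': 0.0, 'opening': 1.0}
scene 56.86105321436406 274.2768318506082 213.04400943180372 [[0.676, -0.455, 0.58, 30.313], [-0.737, -0.407, 0.539, -383.347], [-0.009, -0.792, -0.611, 629.259], [0.0, 0.0, 0.0, 1.0]]
side 56.48376048886955 287.0591159237495 217.11496844392659 [[-0.999, 0.022, -0.043, 560.512], [0.048, 0.484, -0.874, 812.654], [0.002, -0.875, -0.485, 514.66], [0.0, 0.0, 0.0, 1.0]]
```

View pics/scene0.png

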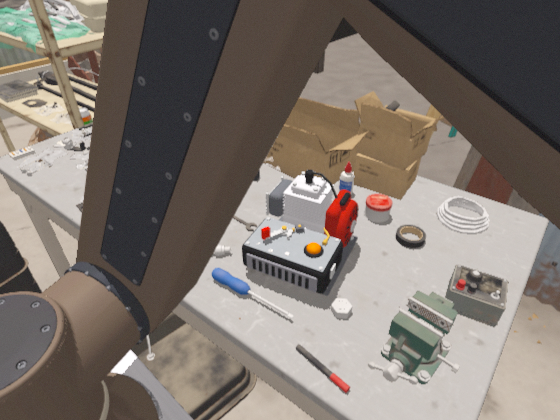

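View pics/side0.png

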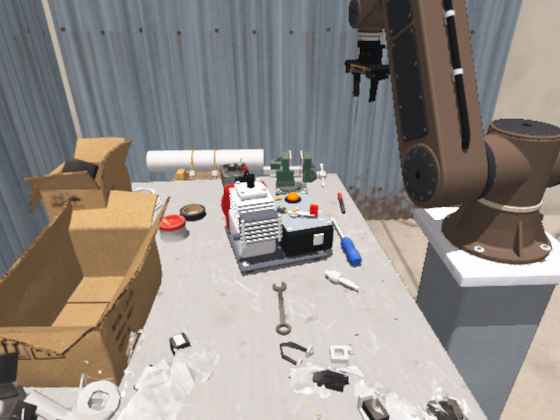

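The scene view shows the red tab near (266,233) and the orange bulb near (314,249). In the side view they are near (314,210) and (292,197). I'll triangulate from these.

```bash
cat > h.py <<'E'
import cv2,numpy as np
def K(c):
    f=c["frame"].shape[0]/2/np.tan(np.radians(c["vertical_fov"]/2));return np.array([[f,0,c["cx"]],[0,f,c["cy"]],[0,0,1]])
def P(c): return K(c)@np.linalg.inv(c["world_from_camera"])[:3]
def blob(c,col,box):
    x0,y0,x1,y1=box;h=cv2.cvtColor(np.ascontiguousarray(c["frame"][y0:y1,x0:x1]),cv2.COLOR_RGB2HSV)
    r=((h[...,0]<6)|(h[...,0]>172)) if col=="red" else ((h[...,0]>=9)&(h[...,0]<21))
    m=(r&(h[...,1]>170)&(h[...,2]>110)).astype(np.uint8)
    n,l,s,ce=cv2.connectedComponentsWithStats(m);i=1+np.argmax(s[1:,4]);return ce[i]+[x0,y0],s[i]+[x0,y0,0,0,0]
def proj(Pm,X):
    q=Pm@np.append(X,1);return q[:2]/q[2]
def onplane(c,px,z):
    r=np.linalg.inv(K(c))@[px[0],px[1],1];W=np.array(c["world_from_camera"]);r=W[:3,:3]@r;o=W[:3,3];return o+r*(z-o[2])/r[2]
E
python3 - <<'E'
from h import *;import pickle
d=pickle.load(open("c0.pkl","rb"));a,b=d["scene"],d["side"]
for col,ba,bb in(("red",(255,222,278,243),(307,202,321,219)),("orange",(300,238,328,262),(280,188,304,206))):
    pa,sa=blob(a,col,ba);pb,sb=blob(b,col,bb)
    X=cv2.triangulatePoints(P(a),P(b),pa,pb).ravel();X=X[:3]/X[3]
    print(col,pa,sa,pb,sb,X.round(1),proj(P(a),X)-pa,proj(P(b),X)-pb, onplane(a,pa,108 if col=="red" else 98),onplane(b,pb,108 if col=="red" else 98))
for n,bx in(("scene",(190,190,360,300)),("side",(210,170,340,270))):
    f=d[n]["frame"];x0,y0,x1,y1=bx;cr=f[y0:y1,x0:x1,::-1];z=4 if n=="scene" else 5
    d[n+"z"]=cv2.resize(cr,None,fx=z,fy=z,interpolation=cv2.INTER_CUBIC);cv2.imwrite(f"pics/{n}z.png",d[n+"z"])
E
```

```text
red [265.07142857 232.37142857] [262 227   8  12  70] [313.30882353 209.30882353] [310 205   8  11  68] [464.2  46.7 108.2] [-0.01996557  0.01444214] [-0.01929614 -0.01162529] [464.39875067  46.89384421 108.        ] [464.10394314  46.45113396 108.        ]
orange [313.12781955 248.06766917] [306 243  15  11 133] [292.33802817 196.67605634] [287 193  12   8  71] [505.2 -47.7  94.3] [-0.02856285  0.02444578] [-0.02477158 -0.01779877] [501.98456251 -50.01213172  98.        ] [505.58818503 -40.06757092  98.        ]
```

View pics/scenez.png

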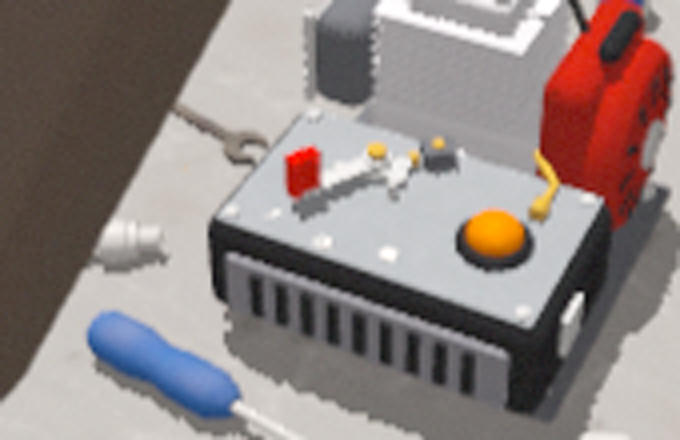

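The scene view agrees with a yaw of about +15°: tab at (464,47), bulb at about (504,-47). I'll move above the bulb with the gripper shut and aligned with the engine.

Request:
{"op": "arm_command", "data": {
  "targets": [
    [37,-33,0,5.5,0],
    [74,-66,0,5.5,0],
    [111,-99,0,5.5,0],
    [148,-132,0,5.5,0],
    [185,-164,0,5.5,0]
  ]
}}

```text
t: 0.6
eef_pos: [336.6, -363.7, 214.5]
tcp_rot: [-3.141, 0.0, 0.265]
ft_force: [0.8, -0.6, -0.4]
opening: 0.635
grip_force: 0.0
```

```bash
cat > st.py <<'E'
from cell import env
import numpy as np,sys
s=env.state();p=np.array(s["eef_pos"]);y=s["tcp_rot"][2]
print(s["t"],p.round(1),np.round(s["tcp_rot"],3),np.round(s["ft_force"],2),s["opening"])
for a in sys.argv[1:]:
    q=np.array(eval(a))-p;print(a,"->",round(q[0]*np.cos(y)+q[1]*np.sin(y),1),round(q[0]*np.sin(y)-q[1]*np.cos(y),1),round(-q[2],1))
E
python3 st.py 504,-47,190
```

```text
0.6 [ 336.6 -363.7  214.5] [-3.141  0.     0.265] [ 0.81 -0.59 -0.36] 0.6345326838348576
504,-47,190 -> 244.6 -261.8 24.5
```

Request:
{"op": "arm_command", "data": {
  "targets": [
    [34,-36,0,0,0],
    [68,-72,0,0,0],
    [102,-108,0,0,0],
    [136,-144,0,0,0],
    [170,-182,0,0,0]
  ]
}}

```text
t: 1.1
eef_pos: [452.6, -144.4, 214.6]
tcp_rot: [3.141, -0.0, 0.266]
ft_force: [0.4, -1.7, -0.9]
opening: 0.214
grip_force: 0.0
```

Request:
{"op": "arm_command", "data": {
  "targets": [
    [30,-30,0,0,0],
    [60,-62,0,0,0],
    [70,-75,0,0,0],
    [70,-75,0,0,0]
  ]
}}

```text
t: 1.5
eef_pos: [500.3, -53.6, 214.3]
tcp_rot: [-3.141, 0.0, 0.269]
ft_force: [-0.5, -0.0, -0.1]
opening: 0.005
grip_force: 0.0
```

```bash
python3 st.py 504,-47,190; python3 - <<'E'
from cell import env
import cv2,numpy as np,pickle
s=env.state();c=env.read_camera("wrist");pickle.dump((s,c),open("w1.pkl","wb"))
print(c["vertical_fov"],np.round(c["hand_eye"],2).tolist());cv2.imwrite("pics/w1.png",c["frame"][:,:,::-1])
E
```

```text
1.5 [500.3 -53.6 214.3] [-3.141  0.     0.269] [-0.51 -0.03 -0.09] 0.004673014969244115
504,-47,190 -> 5.4 -5.4 24.3
71.30056137929033 [[-0.0, -0.96, -0.28, 78.82], [1.0, -0.0, 0.0, 0.63], [-0.0, -0.28, 0.96, -169.32], [0.0, 0.0, 0.0, 1.0]]
```

View pics/w1.png

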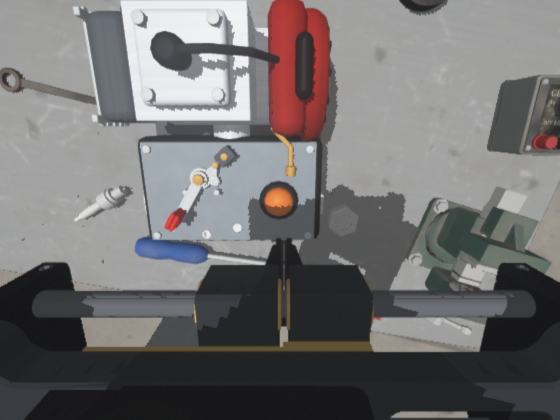

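The wrist view shows the plate square in the picture, the bulb at (278,200) and the red tab at about (174,220). I'll refine both positions and plan the choke arc.

```bash
python3 - <<'E'
from h import *;import pickle
from scipy.spatial.transform import Rotation as R
s,c=pickle.load(open("w1.pkl","rb"))
T=np.eye(4);T[:3,:3]=R.from_euler("xyz",s["tcp_rot"]).as_matrix();T[:3,3]=s["eef_pos"]
c["world_from_camera"]=T@np.array(c["hand_eye"])
o,so=blob(c,"orange",(255,175,300,225));r,sr=blob(c,"red",(155,200,195,240))
O=onplane(c,o,98);print(o,so,O.round(1));X=onplane(c,r,112);print(r,sr,X.round(1))
d=X-O;y=np.arctan2(d[1],d[0])-np.arctan2(101,-14);print("yaw",(y+np.pi)%(2*np.pi)-np.pi,np.hypot(*d[:2]))
for a,b in(((150,240),(318,240)),((140,137),(320,137))):
    e=onplane(c,a,88)-onplane(c,b,88);print(np.arctan2(-e[0],e[1]),np.linalg.norm(e))
E
python3 st.py 504,-47,120
```

```text
[278.         198.35353535] [265 190  27  18 297] [506.6 -47.   98. ]
[173.19148936 223.06382979] [169 217   9  13  47] [458.8  46.1 112. ]
yaw 0.3369165271255832 104.65841632983714
0.26849544904597317 182.07867889573737
0.2686046605716843 176.39405247681145
1.55 [499.8 -54.8 214.3] [-3.141e+00  1.000e-03  2.680e-01] [-0.56 -1.33 -0.31] 0.003764059875729189
504,-47,120 -> 6.1 -6.4 94.3
```

Request:
{"op": "arm_command", "data": {
  "targets": [
    [7,-6,30,0,0],
    [7,-6,60,0,0],
    [7,-6,85,0,0],
    [7,-6,100,0,0],
    [7,-6,100,0,0]
  ]
}}

```text
t: 2.05
eef_pos: [503.7, -48.9, 112.9]
tcp_rot: [-3.14, 0.003, 0.264]
ft_force: [0.3, 1.2, -0.1]
opening: 0.004
grip_force: 0.0
```

Request:
{"op": "arm_command", "data": {
  "targets": [
    [0,0,3,0,0],
    [0,0,6,0,0],
    [0,0,9,0,0],
    [0,0,12,0,0],
    [0,0,12,0,0]
  ]
}}

```text
t: 2.55
eef_pos: [505.2, -48.0, 102.7]
tcp_rot: [3.141, -0.0, 0.266]
ft_force: [0.7, -1.1, 1.4]
opening: 0.005
grip_force: 0.8
```

```bash
python3 st.py 505,-47,98.5
```

```text
2.55 [505.2 -48.  102.7] [ 3.141 -0.     0.266] [ 0.67 -1.08  1.43] 0.004503619296745473
505,-47,98.5 -> 0.1 -1.1 4.2
```

Request:
{"op": "arm_command", "data": {
  "targets": [
    [0,0,2,0,0],
    [0,0,3.5,0,0],
    [0,0,4.5,0,0],
    [0,0,4.5,0,0],
    [0,0,4.5,0,0]
  ]
}}

```text
t: 3.05
eef_pos: [505.3, -48.0, 98.4]
tcp_rot: [3.141, -0.001, 0.266]
ft_force: [0.9, -2.2, 6.1]
opening: 0.008
grip_force: 2.6
```

Request:
{"op": "arm_command", "data": {
  "targets": [
    [0,0,0.5,0,0],
    [0,0,1,0,0],
    [0,0,1,0,0]
  ]
}}

```text
t: 3.35
eef_pos: [505.3, -48.0, 97.9]
tcp_rot: [3.141, -0.001, 0.266]
ft_force: [-2.6, -1.8, 12.4]
opening: 0.008
grip_force: 6.4
```

Hard stop reached at 12 N, so the bulb is fully in. I'll lift off, pause, and press again to the same depth.

Request:
{"op": "arm_command", "data": {
  "targets": [
    [0,0,-8,0,0],
    [0,0,-15,0,0],
    [0,0,-15,0,0],
    [0,0,-15,0,0],
    [0,0,-15,0,0]
  ]
}}

```text
t: 3.85
eef_pos: [504.8, -47.9, 111.8]
tcp_rot: [-3.141, 0.001, 0.266]
ft_force: [0.8, 0.8, 0.1]
opening: 0.002
grip_force: 0.0
```

Request:
{"op": "arm_command", "data": {
  "targets": [
    [0,0,6,0,0],
    [0,0,10,0,0],
    [0,0,13,0,0],
    [0,0,15,0,0],
    [0,0,15,0,0]
  ]
}}

```text
t: 4.35
eef_pos: [505.2, -48.0, 97.7]
tcp_rot: [3.141, -0.0, 0.266]
ft_force: [-3.2, 0.3, 15.8]
opening: 0.004
grip_force: 7.6
```

Request:
{"op": "arm_command", "data": {
  "targets": [
    [0,0,0,0,0],
    [0,0,0,0,0]
  ]
}}

```text
t: 4.55
eef_pos: [505.2, -48.0, 97.8]
tcp_rot: [3.141, -0.001, 0.266]
ft_force: [-2.7, 0.9, 15.8]
opening: 0.003
grip_force: 7.0
```

Request:
{"op": "arm_command", "data": {
  "targets": [
    [0,0,-25,0,0],
    [0,0,-52,0,0],
    [1,-35,-52,8,0],
    [3,-70,-52,16,0],
    [5,-110,-52,24,0]
  ]
}}

```text
t: 5.05
eef_pos: [480.6, 60.2, 149.0]
tcp_rot: [3.141, 0.0, -0.16]
ft_force: [0.0, -0.5, -0.1]
opening: 0.006
grip_force: 0.0
```

Request:
{"op": "arm_command", "data": {
  "targets": [
    [0,0,0,7,0],
    [0,0,0,7,0]
  ]
}}

```text
t: 5.25
eef_pos: [480.6, 60.4, 148.9]
tcp_rot: [3.141, 0.0, -0.275]
ft_force: [-0.2, -0.2, -0.4]
opening: 0.006
grip_force: 0.0
```

```bash
python3 st.py 474.5,81.5,100; python3 - <<'E'
from h import *;from cell import env
from scipy.spatial.transform import Rotation as R
a,b=env.read_camera("scene"),env.read_camera("side")
for n,c in(("sc",a),("sd",b)): cv2.imwrite(f"pics/{n}2.png",c["frame"][:,:,::-1])
import pickle;pickle.dump((a,b),open("c2.pkl","wb"))
E
```

```text
5.25 [480.6  60.4 148.9] [ 3.141  0.    -0.275] [-0.21 -0.21 -0.36] 0.005611621208630611
474.5,81.5,100 -> -11.6 -18.7 48.9
```

Request:
{"op": "arm_command", "data": {
  "targets": [
    [-11.5,-18.5,0,0,0],
    [-11.5,-18.5,15,0,0],
    [-11.5,-18.5,32,0,0],
    [-11.5,-18.5,48,0,0],
    [-11.5,-18.5,48,0,0]
  ]
}}

```text
t: 5.85
eef_pos: [474.3, 79.7, 99.5]
tcp_rot: [3.141, 0.003, -0.274]
ft_force: [-0.6, -0.5, 0.6]
opening: 0.001
grip_force: 0.0
```

```bash
python3 st.py; python3 - <<'E'
from h import *;from cell import env
import pickle
b=env.read_camera("side");a=env.read_camera("scene")
z=lambda c,x0,y0,x1,y1:cv2.resize(c["frame"][y0:y1,x0:x1,::-1],(400,400),interpolation=cv2.INTER_CUBIC)
cv2.imwrite("pics/near.png",np.hstack([z(a,230,190,330,290),z(b,250,160,350,260)]))
E
```

```text
5.85 [474.3  79.7  99.5] [ 3.141e+00  3.000e-03 -2.740e-01] [-0.59 -0.48  0.61] 0.0011329798632698181
```

View pics/near.png

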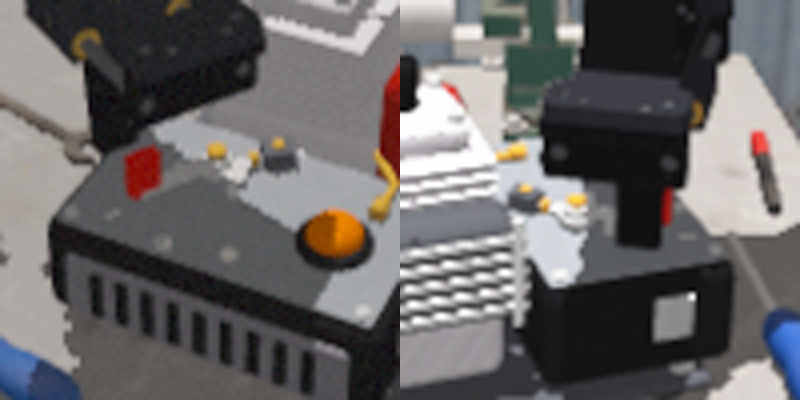

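Finger is behind the tab with clearance. I'll close the gap, then follow the arc around the pivot.

Request:
{"op": "arm_command", "data": {
  "targets": [
    [0,5,0,0,0],
    [0,10,0,0,0],
    [0,14,0,0,0],
    [0,17.5,0,0,0],
    [0,17.5,0,0,0]
  ]
}}

```text
t: 6.45
eef_pos: [470.1, 63.2, 101.3]
tcp_rot: [3.142, -0.0, -0.276]
ft_force: [0.0, 0.1, 0.1]
opening: 0.0
grip_force: 0.0
```

Request:
{"op": "arm_command", "data": {
  "targets": [
    [-1.2,3.6,0,-4.6,0],
    [-2.1,7.4,0,-9.2,0],
    [-2.7,11.2,0,-13.8,0],
    [-3.1,15,0,-18.3,0],
    [-3.1,18.9,0,-22.9,0]
  ]
}}

```text
t: 6.95
eef_pos: [461.9, 46.3, 101.2]
tcp_rot: [3.142, -0.0, 0.128]
ft_force: [0.4, -0.0, -1.0]
opening: 0.006
grip_force: 0.0
```

Request:
{"op": "arm_command", "data": {
  "targets": [
    [-1.2,3.6,0,-4.6,0],
    [-2.1,7.4,0,-9.2,0],
    [-2.7,11.2,0,-13.8,0],
    [-3.1,15,0,-18.3,0],
    [-3.1,18.9,0,-22.9,0]
  ]
}}

```text
t: 7.45
eef_pos: [461.1, 27.5, 101.1]
tcp_rot: [-3.141, 0.0, 0.527]
ft_force: [-0.4, 6.5, -0.4]
opening: 0.006
grip_force: 3.1
```

```bash
python3 st.py; python3 - <<'E'
from cell import env
import numpy as np
s=env.state();d=np.array(s["eef_pos"][:2])-[507.1,34.3];y=s["tcp_rot"][2]
e=-np.array([np.cos(y),np.sin(y)]);t=np.array([np.sin(y),-np.cos(y)]);print("radial",d@e,"off",d@t,"a",np.degrees(y)+16, "ft",np.array(s["ft_force"][:2])@t)
E
```

```text
7.45 [461.1  27.5 101.1] [-3.141  0.     0.527] [-0.36  6.5  -0.39] 0.006312175618348182
radial 43.19390589596666 off -17.266539820639068 a 46.20034554896336 ft -5.801751827238197
```

Request:
{"op": "arm_command", "data": {
  "targets": [
    [-0.9,2.7,0,-3.4,0],
    [-1.7,5.5,0,-6.9,0],
    [-2.3,8.3,0,-10.3,0],
    [-2.7,11.2,0,-13.8,0],
    [-3.0,13.1,0,-16,0]
  ]
}}

```text
t: 7.95
eef_pos: [465.3, 14.3, 101.2]
tcp_rot: [3.142, -0.0, 0.806]
ft_force: [-0.0, 0.6, -0.0]
opening: 0.004
grip_force: 0.0
```

Request:
{"op": "arm_command", "data": {
  "targets": [
    [0,0.7,0,0,0],
    [0,1.4,0,0,0],
    [0,1.4,0,0,0]
  ]
}}

```text
t: 8.25
eef_pos: [466.3, 13.3, 101.1]
tcp_rot: [3.141, 0.0, 0.802]
ft_force: [1.0, -0.6, -0.2]
opening: 0.003
grip_force: 0.0
```

The force dropped to zero, so the lever snapped over the crest to full choke. I'll back off, rise and look.

Request:
{"op": "arm_command", "data": {
  "targets": [
    [0,-10,0,0,0],
    [0,-22,0,0,0],
    [0,-22,-40,0,0],
    [0,-22,-85,0,0],
    [-20,-22,-110,0,0]
  ]
}}

```text
t: 8.75
eef_pos: [437.1, 15.4, 213.8]
tcp_rot: [3.139, -0.002, 0.805]
ft_force: [-0.2, -1.3, -0.2]
opening: 0.004
grip_force: 0.0
```

Request:
{"op": "arm_command", "data": {
  "targets": [
    [-40,0,-10,0,0],
    [-70,0,-10,8,0],
    [-70,0,-10,16,0],
    [-70,0,-10,24,0],
    [-70,0,-10,31,0]
  ]
}}

```text
t: 9.25
eef_pos: [387.0, -35.6, 221.1]
tcp_rot: [3.142, -0.0, 0.256]
ft_force: [0.2, 0.0, -0.2]
opening: 0.002
grip_force: 0.0
```

```bash
python3 st.py; python3 - <<'E'
from h import *;from cell import env
from scipy.spatial.transform import Rotation as R
s=env.state();c=env.read_camera("wrist");a=env.read_camera("scene")
z=lambda f:cv2.resize(f[:,:,::-1],(400,300),interpolation=cv2.INTER_CUBIC)
cv2.imwrite("pics/fin.png",np.hstack([z(c["frame"]),cv2.resize(a["frame"][180:300,230:390,::-1],(400,300))]))
b=env.read_camera("side")
pa,sa=blob(a,"red",(255,215,305,262));pb,sb=blob(b,"red",(295,195,325,222))
X=cv2.triangulatePoints(P(a),P(b),pa,pb).ravel();X=X[:3]/X[3];print(pa,sa,pb,sb,X)
print("angle",np.degrees(np.arctan2(X[1]-34.3,X[0]-507.1))%360-164)
E
```

```text
9.25 [387.  -35.6 221.1] [ 3.142 -0.     0.256] [ 0.25  0.03 -0.19] 0.0018941701365412904
[285.8490566  239.16981132] [284 233   5  14  53] [305.64814815 200.31481481] [303 196   7  10  54] [477.12895396   0.99887379 107.99160409]
angle 64.01275666048579
```

View pics/fin.png

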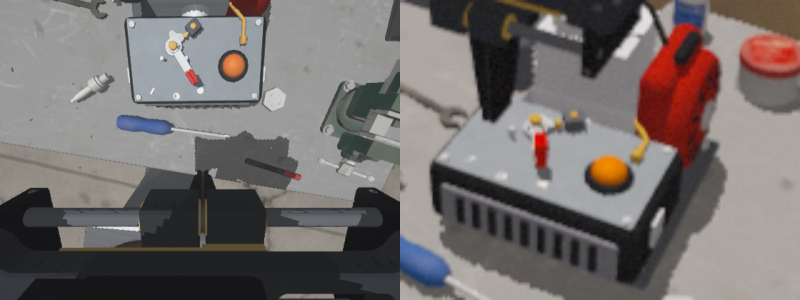

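The pictures show the lever at about 64° (1.1 rad, full choke), the bulb up and the tools where they lay. I'm handing in.

```bash
python3 -c "
from cell import env
print(env.job_done())"
```

```text
the job is handed in; nothing more can be done
None
```

The job is handed in: the primer bulb got two full pushes to its stop and came back up after each, and the choke lever measures about 1.1 rad, at its full-choke stop. In the last pictures the loose tools lie where they were and the arm is clear; the hand-in returned no verdict.

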